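# Clamp a wax block with a thumbscrew

## Task

Swing the clamp arm of the small fixture back over the wax block until it meets its stop, then turn the knurled thumbscrew clockwise until its foot seats on the block and the resistance has clearly risen, and let go. Snug is enough: stop at about 0.2 N m, since the wax dents if the screw is forced beyond about 0.3 N m, and leave the other things on the bench alone.

Things in the scene. Friction and masses are not known exactly. Their poses are not given: they have to be found in the camera images.
- knob (a point): Centre of the thumbscrew's round knurled steel head, on its upright axis: 31 mm in diameter, straight part 21 mm tall, top face 12.5 mm above this point. Free air for 30 mm below this point, down to the clamp arm (its top 61 mm above the bench). The point sinks with the screw; its axis stays 85 mm from the post's axis. Starts 95 to 97 mm above the bench.
- post (a point): On the upright axis of the post about which the clamp arm swings, 61 mm above the bench. x, y, z axes are the fixture's: -y points from the post to the nest, 85 mm away. The fixture is fixed to the bench.
- nest (a point): Centre of the fixture's nest, 38 mm above the bench, near the height of the block's top face; the fixture's axes. With the arm swung home the screw's axis stands over this point.
- clamp_arm (a joint): Swing of the flat steel clamp arm about the post, rad: 0 = home against its stop, screw over the nest; positive = swung away, counter-clockwise from above (1.57: the arm points along the fixture's +x). Starts at 0.8 to 1.4. Light friction: about 1 N at the screw moves it.
- screw: The thumbscrew; origin on its axis, 49.5 mm below knob, z up. Clockwise from above tightens: it sinks 3 mm per rad (quick thread) and runs freely (0.06 N m) for 0.4 to 3.6 rad until its foot meets the block, then the torque climbs by about 0.4 N m per rad. Heights do not tell when: the swivel foot below is set to a length that varies by 7 mm. Let go, it springs back a little but stays seated.
- wax_block_center (a point): Centre of the violet X-shaped wax block, 66 x 78 x 24 mm, lying loose and flat in the nest between four low stops, on a packing plate whose height differs by 1 mm from job to job.
- wax_block: The same wax block; the origin is the centre of its underside, z up.
- lump: Bystander: speckled brown lump, 41 x 59 x 29 mm; origin under its centre.
- fitting: Bystander: violet wax pipe fitting, 56 x 56 x 21 mm; origin under its centre.
Mind the look-alikes: they are no part of the job. Leave any yellow look-alike of the part that bears knob alone.

How it is judged:
By the outcome, as a careful person would: the job done as asked, in the order asked, and still so for the second after the job is handed in, with the robot touching nothing.
It also fails if it takes over 67 s, if anything falls off the work surface, if the arm or the gripper's body presses on something with over 40 N, if the wrist force passes 120 N, or if a joint passes its speed limit or range.

## Robot

A 7-joint arm with a two-finger parallel gripper is mounted at the origin on the work surface; the furniture and walls round the work are solid. World frame = base frame: x ahead of the robot, y to its left, z up, the work surface at z = 0. Lengths are in mm, angles in rad, forces in N, time in s.
With the tool pointing down it reaches from about 400 to 875 mm from the base axis. Payload 4.4 kg.
Tool frame: the origin (TCP) lies midway between the tips of the shut fingers; the grasp point (between the pads) lies 19 mm behind it; z points along the fingers, y is the direction in which the jaws open and shut (so a half turn about z gives the same grasp; the last joint's range is limited). The gripper opens to 85 mm and grips with 20 to 120 N. Pads are 22 mm wide; open, the fingers measure 114 mm over their backs; the gripper's body (76 mm by 85 mm) begins 54 mm behind the grasp point. The pads swing forward as they close: fully open they stand 13 mm farther back than shut.
Start: joints at [-1.265, 0.628, 0.038, 1.517, -0.027, 0.996, -0.02], TCP at [236.118, 605.612, 231.313] pointing down, gripper open.
Joint ranges: [-3.06, 3.06], [-0.37, 2.12], [-1.25, 1.32], [0.18, 2.47], [-1.1, 4.24], [0.23, 1.98], [-2.94, 2.94]. Speed limits (rad/s): [2.57, 2.57, 3.14, 3.14, 3.14, 3.14, 3.14].

## Interface

Orientations are given as [roll, pitch, yaw] about the fixed x, y, z axes, in that order (R = Rz(yaw) Ry(pitch) Rx(roll)).
In Python, from cell import ctrl, vision gives the robot as it stands.
- The arm moves only by the tool play_rows, never from a script. Its arguments are lists of equal length, an entry for each row: "slide": the shift along the tool's x, y, z in mm, a list of three; "turn": the turn about the tool's z in rad; "fingers": the opening, from 0 (shut) to 1 (fully open). A call has 1 to 5 rows; each row is the pose to reach, as a shift and turn from the pose measured when the call began, along the tool's axes at that moment; what a row does not reach only later rows make up. A row lasts 1/8 s, in which the tool goes at most 62.5 mm and 10.7 degrees, less where a joint would pass 70% of its speed; a pose out of reach is approached as far as the arm can. A call with a gripper value outside its range is refused whole. The fingers move at their own pace and stop on an object; the grip force is fixed at half the most. Time passes only in rows, so rows that repeat a pose let the fingers close. It gives the time, the measured TCP pose, the force and the opening at its end, in the units of the state.
- ctrl.read_state(): the state, without advancing time (a new reading comes with each control period).
- vision.get_image(name): name is "side" or "top"; returns (picture, depth): 384x512x3 uint8, blue, green, red; 384x512 float32, mm along the optical axis (not along the pixel's ray), 0 where there is no reading.
- vision.camera_params(name): a dict with "fx", "fy", "cx", "cy" (pixels), "dist_coeffs" ([k1, k2, p1, p2, k3] as OpenCV has them; the pictures are not rectified), "position" and "rotation" of the camera in the world. Camera axes: x right, y up, looking along -z (the intrinsics and any distortion apply to the point x, -y, -z); pixel columns grow to the right and rows downward; lengths in mm; the calibration is good to about 2 mm. A picture is of the moment at which its call begins. camera_params takes no time and is no camera call.
- ctrl.finish_job(): hands the job in, once; it reports no verdict.
The state is a dict: "clock": time; "qpos": joint angles; "qd": joint speeds; "tau": joint torques, N m; "eef_pos": TCP position; "tool_rot": TCP orientation; "force": force on the tool from outside, world axes, zero at the start; "torque": the same for the moment, N m; "width": finger opening in mm.
Only numpy, scipy, OpenCV 4.12 (cv2) and the standard library are available. Lean on these libraries where they do the work, as an engineer would, in place of code of your own. Each camera call takes 0.05 s, during which the arm holds its last target.

## Working session

There is one attempt and no reset: what is moved stays moved. The work goes in short steps, Python scripts to look and compute and a tool call to move; the robot and the scene stay as the last step left them, time stands still between calls to the robot, and variables do not carry over. Pictures are saved under pics/ and viewed, and the job is handed in when it is done.

Besides the shell and the picture viewer there is one more tool, called by a JSON object that holds its "op" and its "data". play_rows: Moves the arm, as the interface text tells. Its arguments: {"type":"object","properties":{"slide":{"type":"array"},"turn":{"type":"array"},"fingers":{"type":"array"}},"required":["slide","turn","fingers"]}

```bash
ls; mkdir -p pics; python3 - <<'E'
from cell import ctrl, vision
import cv2, numpy as np
s=ctrl.read_state(); print(s)
for n in("side","top"):
    im,d=vision.get_image(n); cv2.imwrite(f"pics/{n}0.png",im); np.savez(f"/tmp/{n}0.npz",im=im,d=d); print(n,vision.camera_params(n))
E
```

```text
pics
{'clock': 0.0, 'qpos': array([-1.26481617,  0.62936002,  0.03842242,  1.51840877, -0.02701154,
        0.99627903, -0.01999689]), 'qd': array([ 1.03981951e-03, -2.80557901e-04,  1.54665226e-04, -2.50150618e-03,
       -1.21784115e-03, -6.88144589e-07,  5.20466341e-04]), 'tau': array([ 4.38646466e-04, -5.63431621e+01,  1.22656748e+00, -1.93458509e+01,
        1.09482018e-02,  1.01734136e-02, -4.72667708e-06]), 'eef_pos': array([235.85501321, 605.00968818, 230.36668108]), 'tool_rot': array([-3.13965476e+00,  5.93740748e-06,  2.76982421e+00]), 'force': array([-0.37021904, -0.47661797,  0.39487327]), 'torque': array([-0.00945834,  0.05626041,  0.05536787]), 'width': 85.29140680289248}
side {'fx': 353.66721783634085, 'fy': 353.66721783634085, 'cx': 258.1170709586677, 'cy': 189.71070097228915, 'dist_coeffs': array([0.02939237, 0.        , 0.        , 0.        , 0.        ]), 'position': array([114.62872937, 606.91310471, 556.66027822]), 'rotation': array([ 0.99494249,  0.0191983 , -2.81225501])}
top {'fx': 471.6530000945202, 'fy': 471.6530000945202, 'cx': 266.5243983330076, 'cy': 183.35214825387098, 'dist_coeffs': array([-0.18383732,  0.        ,  0.        ,  0.        ,  0.        ]), 'position': array([ 195.42327428,  -90.2546713 , 1430.25333769]), 'rotation': array([ 1.23995403e-01, -1.07582965e-03, -1.54653378e+00])}
```

View pics/side0.png

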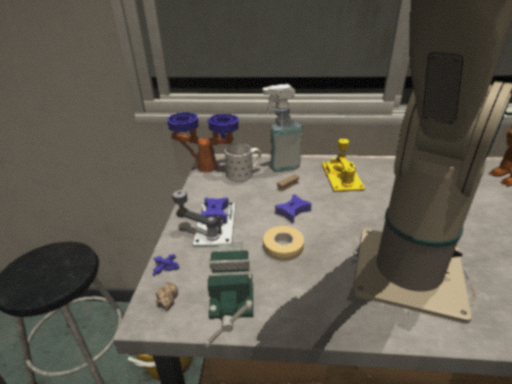

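View pics/top0.png

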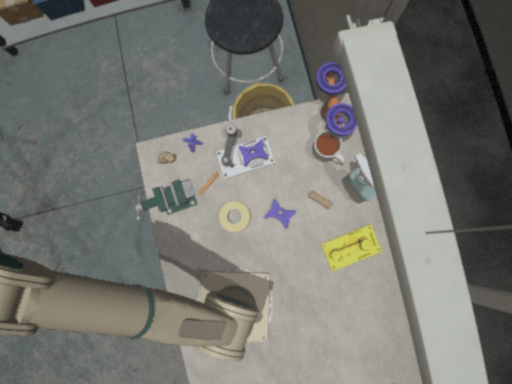

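```bash
cat > h.py <<'E'
import cv2, numpy as np
from cell import ctrl, vision
from scipy.spatial.transform import Rotation as R
P={n:vision.camera_params(n) for n in("side","top")}
def K(p): return np.array([[p['fx'],0,p['cx']],[0,p['fy'],p['cy']],[0,0,1]])
def ray(n,u,v):
    p=P[n]; q=cv2.undistortPoints(np.array([[[u,v]]],float),K(p),p['dist_coeffs'])[0,0]
    d=R.from_euler('xyz',p['rotation']).as_matrix()@np.array([q[0],-q[1],-1.])
    return p['position'],d
def onz(n,u,v,z):
    o,d=ray(n,u,v); return o+d*(z-o[2])/d[2]
def tri(a,b):
    (o1,d1),(o2,d2)=ray("side",*a),ray("top",*b)
    t=np.linalg.lstsq(np.c_[d1,-d2],o2-o1,rcond=None)[0]
    p,q=o1+d1*t[0],o2+d2*t[1]; return (p+q)/2,np.linalg.norm(p-q)
def proj(n,X):
    p=P[n]; M=R.from_euler('xyz',p['rotation']).as_matrix()
    c=M.T@(np.array(X,float)-p['position']); c=c*[1,-1,-1]
    return cv2.projectPoints(c.reshape(1,1,3),np.zeros(3),np.zeros(3),K(p),p['dist_coeffs'])[0].ravel()
def dep(n,u,v,d):
    o,r=ray(n,u,v); return o+r*d
def crop(im,x0,x1,y0,y1,f,name):
    cv2.imwrite(name,cv2.resize(im[y0:y1,x0:x1],None,fx=f,fy=f,interpolation=cv2.INTER_CUBIC))
E
python3 - <<'E'
from h import *
a=np.load("/tmp/side0.npz");b=np.load("/tmp/top0.npz")
crop(a['im'],160,250,180,255,8,"pics/s1.png");crop(b['im'],210,280,115,185,8,"pics/t1.png")
print(np.round(b['d'][120:170:3,218:276:3]).astype(int))
E
```

```text
[[2288 2285 2286 1460 1471 1475 1462 1467 1462 1469 1467 1466 1464 1470
  1464 1467 1466 1464 1466 1466]
 [1465 1463 1469 1466 1467 1462 1464 1469 1463 1461 1469 1463 1460 1465
  1466 1467 1467 1471 1466 1460]
 [1460 1461 1461 1354 1352 1355 1469 1462 1464 1465 1461 1462 1464 1460
  1467 1467 1460 1467 1457 1468]
 [1463 1460 1461 1351 1352 1357 1364 1457 1462 1463 1471 1466 1468 1460
  1462 1467 1463 1470 1462 1463]
 [1459 1465 1461 1346 1354 1352 1409 1459 1465 1463 1459 1459 1457 1462
  1458 1463 1462 1464 1462 1462]
 [1459 1462 1458 1409 1371 1403 1412 1462 1466 1465 1453 1460 1462 1463
  1460 1458 1462 1459 1457 1460]
 [1455 1463 1462 1402 1398 1400 1459 1460 1463 1464 1457 1462 1455 1453
  1453 1450 1450 1457 1456 1453]
 [1458 1456 1460 1398 1398 1456 1458 1459 1459 1453 1450 1430 1443 1452
  1418 1452 1444 1456 1455 1458]
 [1456 1458 1464 1401 1395 1454 1459 1451 1449 1436 1446 1448 1444 1417
  1418 1448 1448 1444 1461 1454]
 [1462 1452 1453 1399 1399 1444 1450 1417 1419 1428 1422 1421 1416 1417
  1416 1419 1426 1447 1456 1453]
 [1454 1446 1400 1394 1402 1443 1448 1443 1414 1410 1420 1434 1420 1416
  1414 1415 1441 1442 1453 1456]
 [1445 1442 1392 1391 1397 1441 1442 1447 1415 1414 1410 1418 1419 1414
  1419 1414 1445 1442 1457 1454]
 [1444 1441 1395 1391 1442 1441 1438 1430 1448 1414 1417 1409 1416 1412
  1411 1412 1412 1437 1441 1450]
 [1439 1392 1386 1393 1442 1444 1439 1429 1440 1410 1412 1424 1441 1441
  1431 1430 1428 1442 1440 1452]
 [1447 1439 1388 1387 1427 1443 1442 1439 1441 1413 1421 1436 1440 1434
  1438 1443 1437 1439 1438 1449]
 [1448 1442 1426 1423 1391 1419 1438 1439 1445 1411 1438 1438 1422 1420
  1437 1442 1442 1450 1448 1451]
 [1440 1440 1441 1435 1434 1437 1440 1431 1435 1440 1435 1434 1442 1440
  1446 1449 1451 1449 1445 1448]]
```

View pics/s1.png

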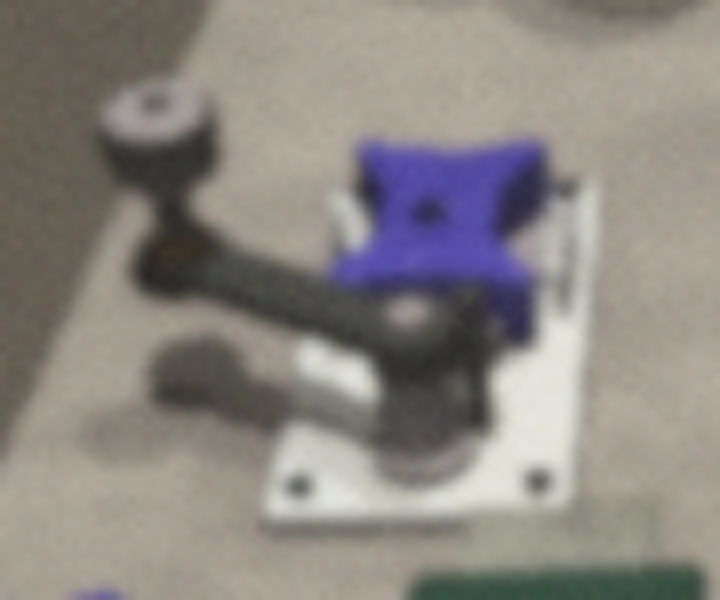

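View pics/t1.png

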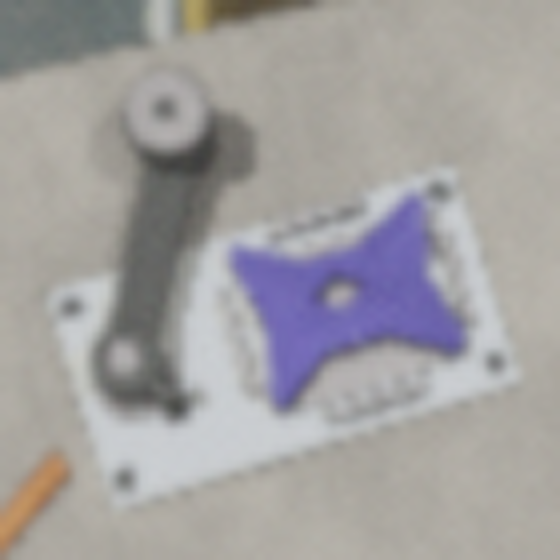

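```bash
python3 - <<'E'
from h import *
np.set_printoptions(precision=1,suppress=True)
k,e=tri((179.2,193.4),(230.2,128.1)); print("knobtop",k,e, onz("top",230.2,128.1,108.5), onz("side",179.2,193.4,108.5))
p,e=tri((210.8,218.1),(225.2,159.3)); print("post",p,e, onz("top",225.2,159.3,68))
w,e=tri((213.5,205.7),(252.1,151.1)); print("wax",w,e, onz("top",252.1,151.1,37))
f=lambda x,y:onz("top",210+(x+.5)/8-.5,115+(y+.5)/8-.5,6)
H=[f(70,306),f(124,480),f(496,362),f(440,190)]; print(H)
s=lambda x,y:onz("side",160+(x+.5)/8-.5,180+(y+.5)/8-.5,6)
print(s(298,487),s(540,482),s(570,190))
E
```

```text
knobtop [518.2  20.8 105.3] 0.6753494538307 [517.7  20.7 108.5] [514.9  24.9 108.5]
post [434.2  35.8  63.4] 0.11596655113155409 [433.3  35.4  68. ]
wax [465.6 -41.8  38.5] 0.5658310896732618 [465.7 -41.8  37. ]
[array([463.9,  63.1,   6. ]), array([396.9,  39.8,   6. ]), array([ 445.9, -101.1,    6. ]), array([512.8, -78. ,   6. ])]
[465.9  57.5   6. ] [398.8  34.    6. ] [ 447.8 -106.6    6. ]
```

{"op": "play_rows", "data": {"slide": [[-40, -37, 0], [-80, -74, 0], [-120, -111, 0], [-160, -148, 0], [-200, -185, 0]], "turn": [0, 0, 0, 0, 0], "fingers": [0.7, 0.7, 0.7, 0.7, 0.7]}}

```text
clock: 0.72
eef_pos: [355.6, 358.3, 230.6]
tool_rot: [-3.14, 0.0, 2.77]
force: [1.7, -0.9, -0.9]
width: 60.1
```

{"op": "play_rows", "data": {"slide": [[-40, -37, 0], [-80, -74, 0], [-120, -111, 0], [-160, -148, 0], [-200, -185, 0]], "turn": [-0.05, -0.1, -0.15, -0.2, -0.2], "fingers": [0.7, 0.7, 0.7, 0.7, 0.7]}}

```text
clock: 1.35
eef_pos: [475.1, 111.6, 230.9]
tool_rot: [-3.14, -0.001, 2.97]
force: [0.3, -0.1, 1.3]
width: 59.8
```

```bash
cat >> h.py <<'E'
def goto(X,yaw=None):
    s=ctrl.read_state(); M=R.from_euler('xyz',s['tool_rot']).as_matrix()
    print("q",np.round(s['qpos'],2),"pos",np.round(s['eef_pos'],1),"rot",np.round(s['tool_rot'],3),"F",np.round(s['force'],1),"T",np.round(s['torque'],2),"w",round(s['width'],1))
    print("slide",np.round(M.T@(np.array(X)-s['eef_pos']),1), "turn", None if yaw is None else round(-((yaw-s['tool_rot'][2]+np.pi)%(2*np.pi)-np.pi),3))
E
python3 -c "
from h import *
goto([518,20.8,180],2.967)"
```

```text
q [-0.31  0.4   0.03  1.96 -0.01  0.79  1.12] pos [475.1 111.6 230.9] rot [-3.14e+00 -1.00e-03  2.97e+00] F [ 0.3 -0.1  1.3] T [-0.02 -0.09  0.05] w 59.8
slide [-57.7 -82.1  51. ] turn 0.003
```

{"op": "play_rows", "data": {"slide": [[-20, -28, 10], [-40, -55, 20], [-58, -82, 40], [-58, -82, 50], [-58, -82, 50]], "turn": [0, 0, 0, 0, 0], "fingers": [0.7, 0.7, 0.7, 0.7, 0.7]}}

```text
clock: 1.98
eef_pos: [517.3, 21.5, 180.1]
tool_rot: [-3.14, -0.003, 2.971]
force: [0.0, 0.8, 0.3]
width: 59.9
```

```bash
python3 -c "
from h import *
goto([518,20.8,85],2.967)
for n in ('side','top'):
    im,d=vision.get_image(n); cv2.imwrite(f'pics/{n}2.png',im)
    crop(im,*((150,260,130,240) if n=='side' else (200,280,105,180)),7,f'pics/{n}2c.png')
"
```

```text
q [-0.12  0.51  0.03  1.94 -0.02  0.7   1.33] pos [517.3  21.5 180.1] rot [-3.140e+00 -3.000e-03  2.971e+00] F [0.  0.8 0.3] T [0.04 0.02 0.02] w 59.9
slide [-1.1 -0.3 95.1] turn 0.004
```

View pics/side2c.png

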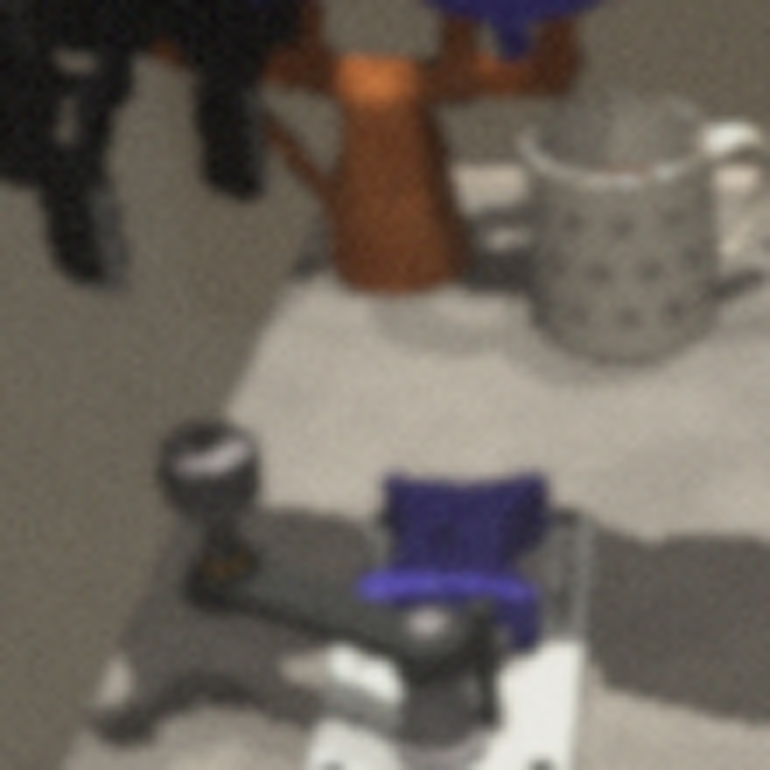

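View pics/top2c.png

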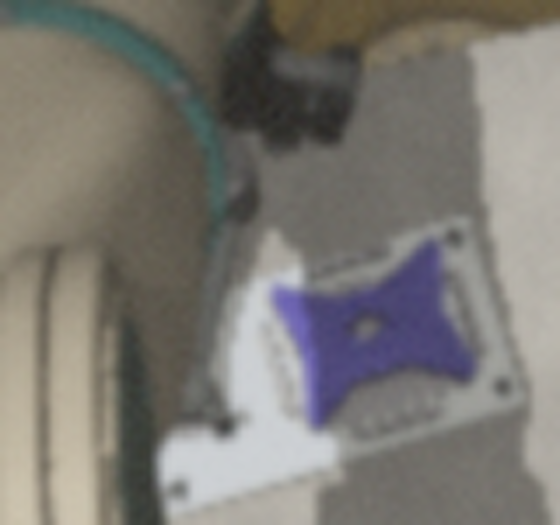

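```bash
python3 -c "
from h import *
for z in (180,186,190): print(proj('side',[517.3,21.5,z]),proj('top',[517.3,21.5,z]))
yt=np.array([np.sin(2.971),-np.cos(2.971)])*36
for s in (1,-1): print(proj('side',[517.3+s*yt[0],21.5+s*yt[1],188]))
"
```

```text
[174.44183811 165.38009868] [227.92938272 121.97623425]
[174.03412998 162.98439704] [227.75418115 121.42049176]
[173.76026567 161.37588618] [227.63649451 121.04716746]
[162.75784239 169.46421817]
[184.29343699 155.37833136]
```

{"op": "play_rows", "data": {"slide": [[-1, 0, 35], [-1, 0, 65], [-1, 0, 85], [-1, 0, 100], [-1, 0, 105]], "turn": [0, 0, 0, 0, 0], "fingers": [0.65, 0.65, 0.65, 0.65, 0.65]}}

```text
clock: 2.7
eef_pos: [518.9, 22.5, 76.0]
tool_rot: [-3.14, -0.001, 2.973]
force: [0.1, -0.0, -0.6]
width: 55.6
```

```bash
python3 -c "
from h import *
goto([518,20.8,75],2.967)
im,d=vision.get_image('side'); crop(im,150,240,150,240,8,'pics/side3.png')
# arc waypoints, whole-frame
s=ctrl.read_state(); M=R.from_euler('xyz',s['tool_rot']).as_matrix()
C=np.array([433.8,35.5])
for a in np.arange(1.06,-0.2,-0.1):
    th=-1.238+a; X=np.r_[C+85*np.array([np.cos(th),np.sin(th)]),75]
    print(round(a,2),np.round(X,1),np.round(M.T@(X-s['eef_pos']),1))
"
```

```text
q [-0.11  0.68  0.02  2.01 -0.03  0.45  1.33] pos [518.9  22.5  76. ] rot [-3.140e+00 -1.000e-03  2.973e+00] F [ 0.1 -0.  -0.6] T [ 0.03 -0.03 -0.04] w 55.6
slide [ 0.6 -1.8  1. ] turn 0.006
1.06 [517.5  20.4  75. ] [ 1.  -2.1  0.8]
0.96 [515.5  12.2  75. ] [  1.5 -10.6   0.8]
0.86 [512.8   4.1  75. ] [  2.9 -18.9   0.8]
0.76 [509.3  -3.6  75. ] [  5.1 -27.2   0.8]
0.66 [505.  -10.9  75. ] [  8.  -35.1   0.9]
0.56 [500.  -17.8  75. ] [ 11.8 -42.7   0.9]
0.46 [494.3 -24.2  75. ] [ 16.3 -49.9   0.9]
0.36 [488.1 -29.9  75. ] [ 21.5 -56.6   0.9]
0.26 [481.3 -35.   75. ] [ 27.4 -62.8   0.9]
0.16 [474.  -39.4  75. ] [ 33.8 -68.4   0.9]
0.06 [466.3 -43.   75. ] [ 40.8 -73.2   0.9]
-0.04 [458.3 -45.9  75. ] [ 48.2 -77.4   1. ]
-0.14 [450.1 -47.9  75. ] [ 56.  -80.8   1. ]
```

View pics/side3.png

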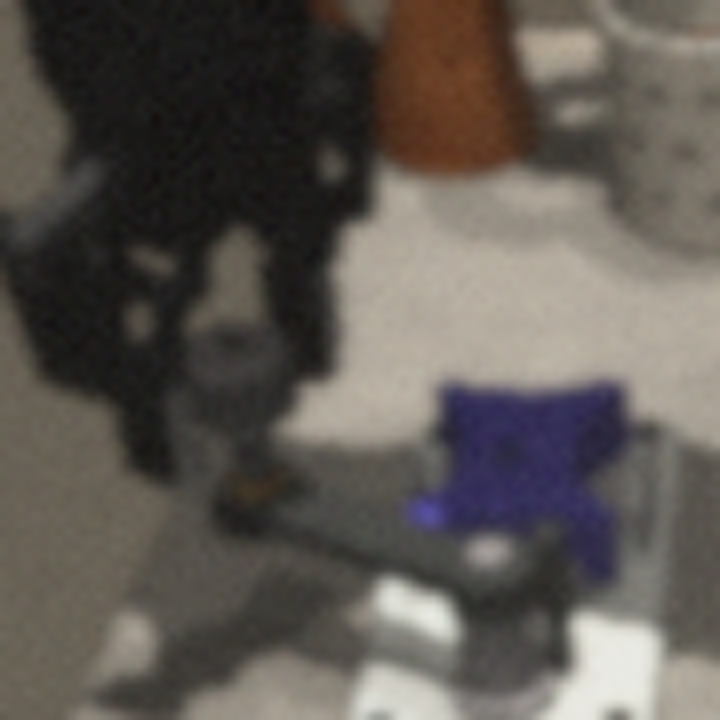

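{"op": "play_rows", "data": {"slide": [[1.5, -5, 0], [1.5, -11, 0], [3, -19, 0], [5, -27, 0], [8, -35, 0]], "turn": [0.05, 0.1, 0.2, 0.3, 0.4], "fingers": [0.47, 0.47, 0.47, 0.47, 0.47]}}

```text
clock: 3.38
eef_pos: [505.2, -11.1, 76.4]
tool_rot: [-3.141, -0.0, 2.568]
force: [-0.3, 2.1, -0.3]
width: 40.1
```

```bash
cat > arc.py <<'E'
from h import *
goto([518,20.8,75],1.9)
im,d=vision.get_image('side'); crop(im,150,240,150,240,8,'pics/side4.png')
s=ctrl.read_state(); M=R.from_euler('xyz',s['tool_rot']).as_matrix()
C=np.array([433.8,35.5]); v=s['eef_pos'][:2]-C; print("r",np.hypot(*v),"a",np.arctan2(v[1],v[0])+1.238)
for a in np.arange(.66,-0.2,-0.1):
    th=-1.238+a; X=np.r_[C+85*np.array([np.cos(th),np.sin(th)]),75]
    print(round(a,2),np.round(M.T@(X-s['eef_pos']),1))
E
python3 arc.py
```

```text
q [-0.11  0.67  0.11  2.05 -0.17  0.43  1.13] pos [505.2 -11.1  76.4] rot [-3.141 -0.     2.568] F [-0.3  2.1 -0.3] T [0.36 0.02 0.01] w 40.1
slide [ 6.5 33.7  1.4] turn 0.668
r 85.36379732373213 a 0.641901419719393
0.66 [0.3 1.5 1.4]
0.56 [ 0.8 -6.9  1.4]
0.46 [  2.  -15.3   1.4]
0.36 [  4.1 -23.6   1.4]
0.26 [  7.1 -31.6   1.5]
0.16 [ 10.8 -39.2   1.5]
0.06 [ 15.2 -46.4   1.5]
-0.04 [ 20.3 -53.2   1.5]
-0.14 [ 26.1 -59.4   1.5]
```

View pics/side4.png

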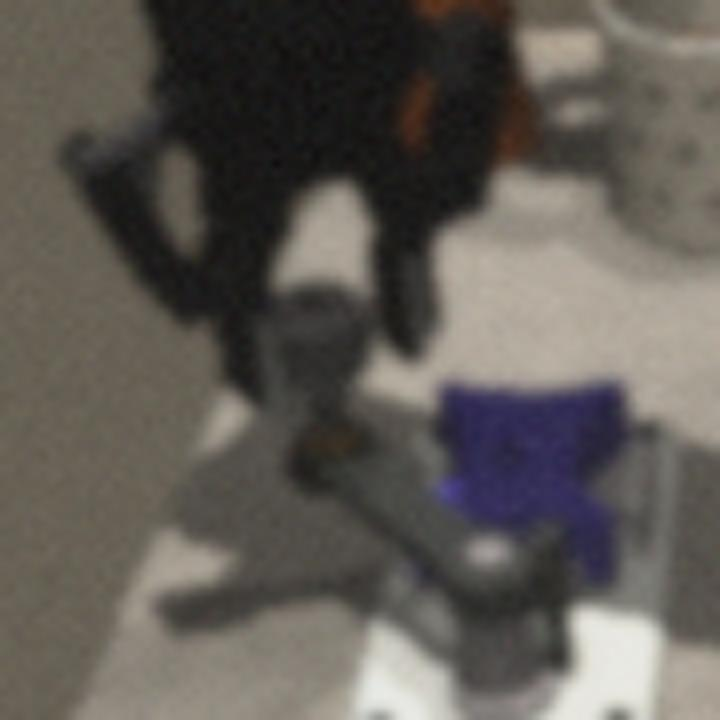

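Arm follows, pushed by the trailing finger (knob at crop ~(320,330)). Continue.

{"op": "play_rows", "data": {"slide": [[1, -7, 1], [2, -15, 1], [4, -23.5, 1], [7, -31.5, 1], [7, -31.5, 1]], "turn": [0.1, 0.2, 0.3, 0.4, 0.4], "fingers": [0.47, 0.47, 0.47, 0.47, 0.47]}}

```text
clock: 4.05
eef_pos: [481.3, -35.6, 75.9]
tool_rot: [-3.14, 0.001, 2.164]
force: [-0.2, 0.1, 1.3]
width: 39.9
```

```bash
python3 arc.py
```

```text
q [-0.12  0.66  0.2   2.11 -0.31  0.39  0.92] pos [481.3 -35.6  75.9] rot [-3.140e+00  1.000e-03  2.164e+00] F [-0.2  0.1  1.3] T [-0.05  0.03 -0.03] w 39.9
slide [26.3 61.9  0.7] turn 0.264
r 85.43947030377208 a 0.26194688903192453
0.66 [ 7.1 32.9  0.8]
0.56 [ 4.2 25.   0.8]
0.46 [ 2.1 16.7  0.8]
0.36 [0.9 8.3 0.8]
0.26 [ 0.4 -0.2  0.8]
0.16 [ 0.9 -8.6  0.8]
0.06 [  2.2 -17.    0.9]
-0.04 [  4.3 -25.3   0.9]
-0.14 [  7.2 -33.3   0.9]
```

{"op": "play_rows", "data": {"slide": [[0.5, -6, 1], [1, -11, 1], [1.6, -15, 1], [2.3, -18, 1], [2.6, -20, 1]], "turn": [0.07, 0.13, 0.18, 0.21, 0.24], "fingers": [0.47, 0.47, 0.47, 0.47, 0.47]}}

```text
clock: 4.72
eef_pos: [463.5, -44.5, 74.9]
tool_rot: [-3.14, 0.002, 1.923]
force: [1.0, 0.4, 0.5]
width: 40.2
```

```bash
python3 arc.py
```

```text
q [-0.13  0.66  0.24  2.16 -0.41  0.37  0.8 ] pos [463.5 -44.5  74.9] rot [-3.140e+00  2.000e-03  1.923e+00] F [1.  0.4 0.5] T [ 0.06 -0.28  0.03] w 40.2
slide [42.5 73.7 -0.3] turn 0.023
r 85.23457043194588 a 0.01903002338752957
0.66 [17.1 50.8 -0.3]
0.56 [12.4 43.8 -0.2]
0.46 [ 8.4 36.3 -0.2]
0.36 [ 5.1 28.4 -0.2]
0.26 [ 2.7 20.3 -0.2]
0.16 [ 1.1 11.9 -0.2]
0.06 [ 0.3  3.5 -0.2]
-0.04 [ 0.4 -5.  -0.1]
-0.14 [  1.3 -13.5  -0.1]
```

View pics/side4.png

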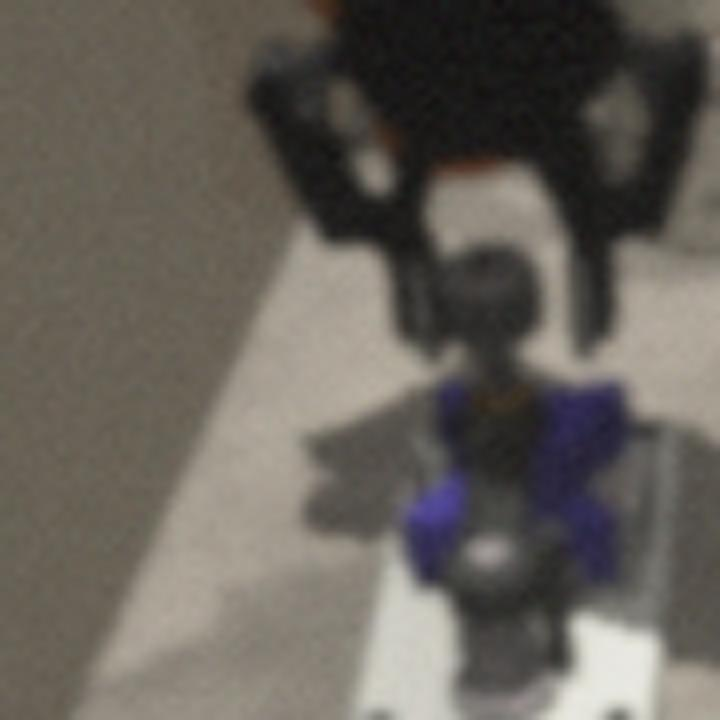

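{"op": "play_rows", "data": {"slide": [[0, -2, 0], [0.2, -4, 0], [0.2, -4, 0]], "turn": [0.02, 0.02, 0.02], "fingers": [0.47, 0.47, 0.47]}}

```text
clock: 5.15
eef_pos: [458.9, -45.7, 74.8]
tool_rot: [-3.139, 0.001, 1.902]
force: [-0.1, 0.2, -0.2]
width: 39.8
```

{"op": "play_rows", "data": {"slide": [[0, -1, 0], [0, -1, 0]], "turn": [0, 0], "fingers": [0.47, 0.47]}}

```text
clock: 5.4
eef_pos: [457.9, -46.1, 74.8]
tool_rot: [-3.139, 0.001, 1.902]
force: [1.7, -1.1, 0.5]
width: 40.3
```

{"op": "play_rows", "data": {"slide": [[0, -1, 0], [0, -1, 0]], "turn": [0, 0], "fingers": [0.47, 0.47]}}

```text
clock: 5.65
eef_pos: [457.6, -46.2, 74.8]
tool_rot: [-3.14, 0.001, 1.902]
force: [2.8, 0.6, -0.5]
width: 39.9
```

{"op": "play_rows", "data": {"slide": [[0, -1, 0], [0, -1, 0]], "turn": [0, 0], "fingers": [0.47, 0.47]}}

```text
clock: 5.9
eef_pos: [457.4, -46.3, 74.9]
tool_rot: [3.141, 0.002, 1.903]
force: [4.0, 1.0, -1.1]
width: 39.7
```

{"op": "play_rows", "data": {"slide": [[0, -1.5, 0], [0, -1.5, 0]], "turn": [0, 0], "fingers": [0.47, 0.47]}}

```text
clock: 6.15
eef_pos: [457.3, -46.5, 75.0]
tool_rot: [3.139, 0.002, 1.903]
force: [5.5, 1.6, -2.4]
width: 40.1
```

```bash
python3 arc.py|head -3
```

```text
q [-0.12  0.65  0.24  2.18 -0.42  0.35  0.79] pos [457.3 -46.5  75. ] rot [3.139e+00 2.000e-03 1.903e+00] F [ 5.5  1.6 -2.4] T [ 0.42 -1.11  0.01] w 40.1
slide [43.7 79.4  0. ] turn 0.003
r 85.2346375813278 a -0.054244635130217045
```

View pics/side4.png

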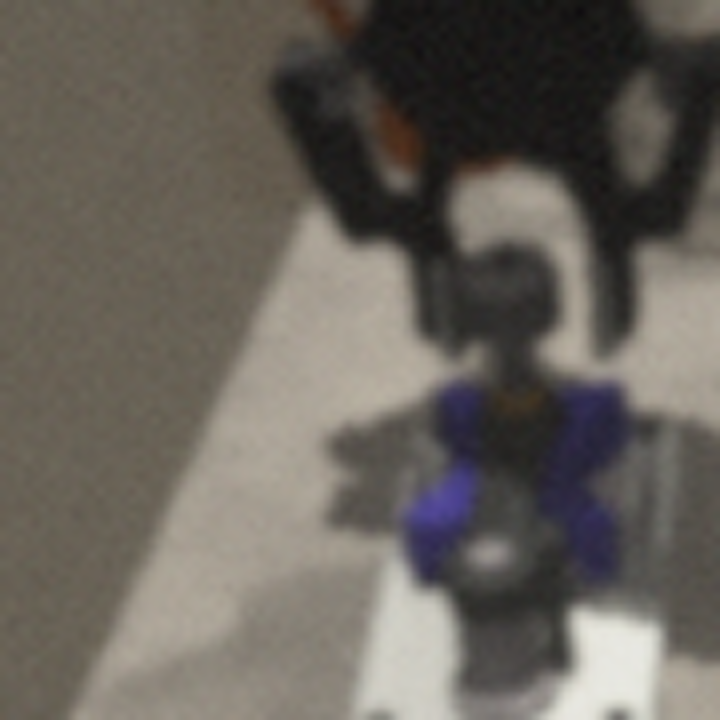

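```bash
python3 -c "
from h import *
goto([461.5,-45,75],3.4)"
```

```text
q [-0.12  0.65  0.24  2.18 -0.42  0.35  0.79] pos [457.2 -46.4  75. ] rot [3.140e+00 2.000e-03 1.903e+00] F [ 6.3  2.  -3.5] T [ 0.49 -1.17  0.03] w 40.1
slide [-0.   4.5 -0. ] turn -1.497
```

{"op": "play_rows", "data": {"slide": [[0, 3, 0], [0, 4.5, 0], [0, 4.5, 0], [0, 4.5, 0], [0, 4.5, 0]], "turn": [0, 0, -0.1, -0.28, -0.44], "fingers": [0.6, 0.65, 0.65, 0.65, 0.65]}}

```text
clock: 6.82
eef_pos: [460.4, -45.1, 74.8]
tool_rot: [-3.141, 0.002, 2.349]
force: [0.3, -0.3, 0.2]
width: 55.5
```

```bash
python3 -c "
from h import *
goto([461.5,-45,75],3.4)"
```

```text
q [-0.06  0.65  0.14  2.16 -0.24  0.35  1.06] pos [460.4 -45.1  74.8] rot [-3.141e+00  2.000e-03  2.349e+00] F [ 0.3 -0.3  0.2] T [-0.01 -0.04 -0.01] w 55.5
slide [-0.7  0.9 -0.2] turn -1.051
```

{"op": "play_rows", "data": {"slide": [[-0.7, 0.9, 0], [-0.7, 0.9, 0], [-0.7, 0.9, 0], [-0.7, 0.9, 0], [-0.7, 0.9, 0]], "turn": [-0.16, -0.32, -0.48, -0.64, -0.8], "fingers": [0.65, 0.65, 0.65, 0.65, 0.65]}}

```text
clock: 7.45
eef_pos: [460.4, -45.4, 74.6]
tool_rot: [-3.139, -0.001, -3.13]
force: [0.2, -0.7, -0.5]
width: 55.4
```

```bash
python3 -c "
from h import *
goto([461.5,-45,75],3.4)
im,d=vision.get_image('side'); crop(im,150,240,150,240,8,'pics/side5.png')"
```

```text
q [ 0.07  0.64 -0.05  2.16  0.09  0.35  1.53] pos [460.4 -45.4  74.6] rot [-3.139e+00 -1.000e-03 -3.130e+00] F [ 0.2 -0.7 -0.5] T [ 0.02 -0.01  0.03] w 55.4
slide [-1.2  0.4 -0.4] turn -0.246
```

View pics/side5.png

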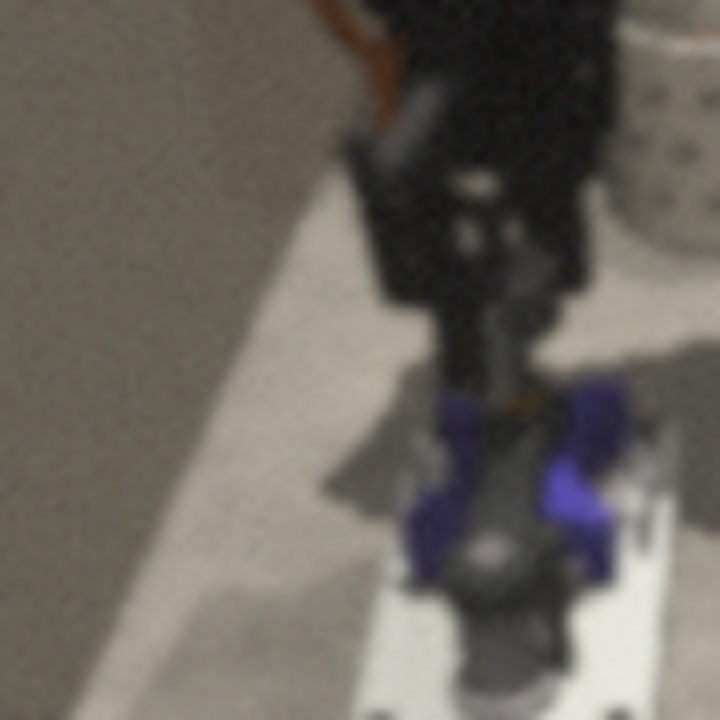

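{"op": "play_rows", "data": {"slide": [[0, 0, 0], [0, 0, 0], [0, 0, 0], [0, 0, 0], [0, 0, 0]], "turn": [-0.16, -0.32, -0.48, -0.6, -0.6], "fingers": [0.65, 0.65, 0.65, 0.65, 0.5]}}

```text
clock: 8.12
eef_pos: [459.6, -45.9, 74.5]
tool_rot: [-3.141, -0.004, -2.529]
force: [-0.5, -0.8, 0.4]
width: 43.2
```

```bash
python3 -c "
from h import *
goto([461,-45.1,74.5])"
```

```text
q [ 0.17  0.64 -0.19  2.16  0.33  0.37  1.89] pos [459.6 -45.9  74.5] rot [-3.141 -0.004 -2.529] F [-0.5 -0.8  0.4] T [-0.02  0.04  0.02] w 43.2
slide [-1.6 -0.1 -0. ] turn None
```

{"op": "play_rows", "data": {"slide": [[-1.6, 0, 0], [-1.6, 0, 0], [-1.6, 0, 0], [-1.6, 0, 0], [-1.6, 0, 0]], "turn": [0, 0, 0, 0, 0], "fingers": [0.5, 0.5, 0.1, 0, 0]}}

```text
clock: 8.75
eef_pos: [461.1, -45.0, 74.7]
tool_rot: [-3.141, -0.003, -2.529]
force: [0.4, -0.4, 4.8]
width: 29.1
```

```bash
cat > rd.py <<'E'
from h import *
import sys
goto([461,-45.1,float(sys.argv[1])])
s=ctrl.read_state(); T=[s['torque'][2]]; t7=[s['tau'][6]]
for i in range(int(sys.argv[2])):
    im,d=vision.get_image('side'); s=ctrl.read_state(); T.append(s['torque'][2]); t7.append(s['tau'][6])
print("Tz",np.round(T,3),"tau7",np.round(t7,3)); crop(im,150,240,150,240,8,'pics/side6.png')
E
python3 rd.py 74.5 2
```

```text
q [ 0.17  0.65 -0.19  2.15  0.32  0.37  1.89] pos [461.1 -45.   74.7] rot [-3.141e+00 -3.000e-03 -2.529e+00] F [ 0.4 -0.4  4.8] T [-0.04  0.06  0.01] w 29.1
slide [0.1 0.  0.2] turn None
Tz [ 0.007  0.035 -0.028] tau7 [-0.009 -0.008 -0.008]
```

View pics/side6.png

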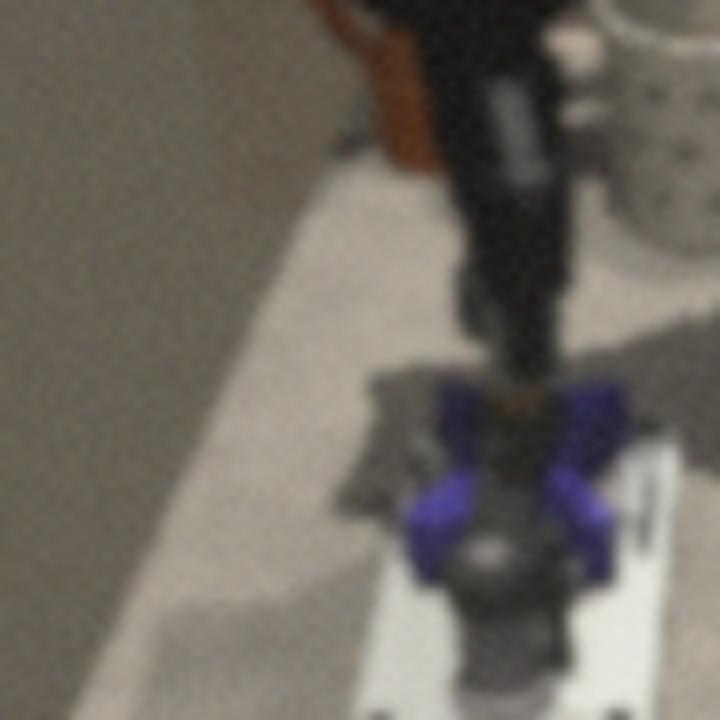

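{"op": "play_rows", "data": {"slide": [[0, 0, 0.2], [0, 0, 0.5]], "turn": [0.08, 0.16], "fingers": [0, 0]}}

```text
clock: 9.1
eef_pos: [461.0, -44.9, 74.2]
tool_rot: [-3.141, -0.003, -2.691]
force: [-0.3, -0.4, 4.7]
width: 29.0
```

```bash
python3 rd.py 74.5 2
```

```text
q [ 0.14  0.64 -0.15  2.15  0.26  0.36  1.79] pos [461.  -44.9  74.2] rot [-3.141e+00 -3.000e-03 -2.691e+00] F [-0.3 -0.4  4.7] T [0.09 0.2  0.08] w 29.0
slide [ 0.1 -0.2 -0.3] turn None
Tz [ 0.076 -0.003 -0.081] tau7 [ 0.354 -0.019 -0.18 ]
```

{"op": "play_rows", "data": {"slide": [[0, 0, 0.3], [0, 0, 0.6]], "turn": [0.1, 0.2], "fingers": [0, 0]}}

```text
clock: 9.45
eef_pos: [461.0, -44.5, 73.6]
tool_rot: [-3.14, -0.003, -2.89]
force: [0.5, 0.0, 4.6]
width: 29.2
```

```bash
python3 rd.py 74.5 4
```

```text
q [ 0.1   0.64 -0.1   2.16  0.18  0.35  1.67] pos [461.  -44.5  73.6] rot [-3.14e+00 -3.00e-03 -2.89e+00] F [0.5 0.  4.6] T [0.3  0.13 0.08] w 29.2
slide [ 0.1 -0.5 -0.9] turn None
Tz [ 0.076 -0.045 -0.121 -0.115 -0.024] tau7 [ 0.44  -0.026 -0.238 -0.028  0.053]
```

{"op": "play_rows", "data": {"slide": [[0, 0, 0.3], [0, -0.2, 0.6], [0, -0.3, 0.9]], "turn": [0.1, 0.2, 0.3], "fingers": [0, 0, 0]}}

```text
clock: 10.02
eef_pos: [461.1, -44.1, 72.7]
tool_rot: [-3.14, -0.002, 3.097]
force: [-1.4, 3.4, 4.3]
width: 29.1
```

```bash
python3 rd.py 73 3
```

```text
q [ 0.06  0.64 -0.03  2.16  0.07  0.34  1.49] pos [461.1 -44.1  72.7] rot [-3.140e+00 -2.000e-03  3.097e+00] F [-1.4  3.4  4.3] T [0.67 0.17 0.13] w 29.1
slide [ 0.1 -1.  -0.3] turn None
Tz [ 0.134  0.008 -0.148 -0.119] tau7 [ 0.428 -0.031 -0.231 -0.024]
```

{"op": "play_rows", "data": {"slide": [[0, 0, 0.3], [0, -0.2, 0.6], [0, -0.2, 0.9]], "turn": [0.1, 0.2, 0.3], "fingers": [0, 0, 0]}}

```text
clock: 10.55
eef_pos: [461.0, -43.8, 71.8]
tool_rot: [-3.14, -0.002, 2.801]
force: [-1.6, 3.6, 4.5]
width: 29.1
```

```bash
python3 rd.py 72 3
```

```text
q [ 0.01  0.65  0.03  2.16 -0.05  0.34  1.32] pos [461.  -43.8  71.8] rot [-3.140e+00 -2.000e-03  2.801e+00] F [-1.6  3.6  4.5] T [ 0.81  0.08 -0.  ] w 29.1
slide [-0.4 -1.3 -0.2] turn None
Tz [-0.004 -0.018 -0.089 -0.127] tau7 [ 0.424 -0.034 -0.227 -0.019]
```

{"op": "play_rows", "data": {"slide": [[0, -0.4, 0.3], [0, -0.8, 0.6], [0, -0.8, 0.9]], "turn": [0.1, 0.2, 0.3], "fingers": [0, 0, 0]}}

```text
clock: 11.08
eef_pos: [461.3, -43.5, 71.0]
tool_rot: [-3.141, -0.002, 2.506]
force: [1.2, 5.2, 3.8]
width: 29.0
```

```bash
python3 rd.py 71 4
```

```text
q [-0.03  0.65  0.1   2.16 -0.18  0.34  1.15] pos [461.3 -43.5  71. ] rot [-3.141e+00 -2.000e-03  2.506e+00] F [1.2 5.2 3.8] T [ 1.22 -0.17  0.11] w 29.0
slide [-0.7 -1.4 -0. ] turn None
Tz [ 0.111 -0.026 -0.062 -0.1   -0.019] tau7 [ 0.419 -0.04  -0.215 -0.006  0.054]
```

View pics/side6.png

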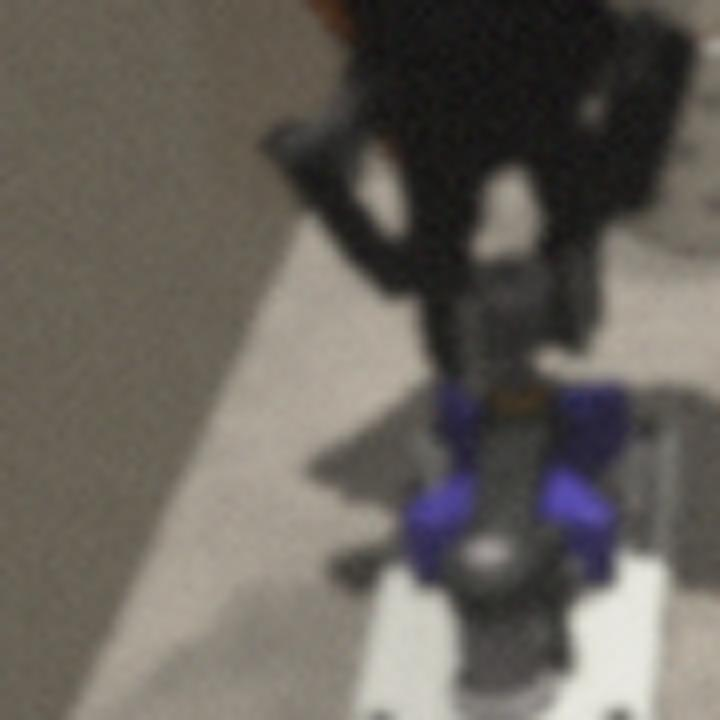

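{"op": "play_rows", "data": {"slide": [[0, 0, 0.3], [0, 0, 0.6], [0, 0, 0.9]], "turn": [0.1, 0.2, 0.3], "fingers": [0, 0, 0]}}

```text
clock: 11.65
eef_pos: [461.6, -43.2, 70.1]
tool_rot: [-3.141, -0.001, 2.211]
force: [-0.4, 3.9, 3.9]
width: 29.1
```

```bash
python3 rd.py 70 3
```

```text
q [-0.08  0.66  0.16  2.16 -0.3   0.34  0.97] pos [461.6 -43.2  70.1] rot [-3.141e+00 -1.000e-03  2.211e+00] F [-0.4  3.9  3.9] T [ 0.92 -0.23  0.12] w 29.1
slide [-1.2 -1.7  0.1] turn None
Tz [ 0.124 -0.024 -0.091 -0.133] tau7 [ 0.42  -0.044 -0.228 -0.019]
```

{"op": "play_rows", "data": {"slide": [[0, 0, 0.3], [0, 0, 0.6], [0, 0, 0.9]], "turn": [0.1, 0.2, 0.3], "fingers": [0, 0, 0]}}

```text
clock: 12.18
eef_pos: [462.0, -43.0, 69.2]
tool_rot: [-3.141, -0.001, 1.915]
force: [0.5, 3.9, 2.0]
width: 28.9
```

```bash
python3 rd.py 69 3
```

```text
q [-0.12  0.67  0.23  2.16 -0.42  0.35  0.8 ] pos [462.  -43.   69.2] rot [-3.141e+00 -1.000e-03  1.915e+00] F [0.5 3.9 2. ] T [ 0.89 -0.42  0.11] w 28.9
slide [-1.6 -1.6  0.2] turn None
Tz [ 0.114  0.024 -0.068 -0.021] tau7 [ 0.425 -0.043 -0.233 -0.022]
```

{"op": "play_rows", "data": {"slide": [[0, -0.2, 0.3], [0, -0.3, 0.6], [0, -0.4, 0.9]], "turn": [0.1, 0.2, 0.3], "fingers": [0, 0, 0]}}

```text
clock: 12.7
eef_pos: [462.3, -43.1, 68.4]
tool_rot: [-3.141, -0.001, 1.619]
force: [2.8, 3.8, 0.6]
width: 28.9
```

```bash
python3 rd.py 68 3
```

```text
q [-0.17  0.68  0.3   2.16 -0.53  0.37  0.62] pos [462.3 -43.1  68.4] rot [-3.141e+00 -1.000e-03  1.619e+00] F [2.8 3.8 0.6] T [ 0.94 -0.68  0.12] w 28.9
slide [-2.  -1.4  0.4] turn None
Tz [ 0.116 -0.037  0.007 -0.08 ] tau7 [ 0.43  -0.047 -0.23  -0.009]
```

{"op": "play_rows", "data": {"slide": [[0, 0, 0.3], [0, -0.2, 0.6], [0, -0.3, 0.9]], "turn": [0.1, 0.2, 0.3], "fingers": [0, 0, 0]}}

```text
clock: 13.22
eef_pos: [462.7, -43.1, 67.5]
tool_rot: [3.141, -0.0, 1.324]
force: [4.2, 4.3, 1.1]
width: 29.5
```

```bash
python3 rd.py 67 3
```

```text
q [-0.21  0.69  0.37  2.17 -0.65  0.39  0.44] pos [462.7 -43.1  67.5] rot [ 3.141 -0.     1.324] F [4.2 4.3 1.1] T [ 0.83 -0.76  0.12] w 29.5
slide [-2.4 -1.2  0.5] turn None
Tz [ 0.115 -0.045 -0.119 -0.017] tau7 [ 0.443 -0.052 -0.236 -0.01 ]
```

{"op": "play_rows", "data": {"slide": [[0, 0, 0.3], [0, 0, 0.6], [0, 0, 0.9]], "turn": [0.1, 0.2, 0.3], "fingers": [0, 0, 0]}}

```text
clock: 13.75
eef_pos: [463.1, -43.2, 66.6]
tool_rot: [3.141, -0.001, 1.029]
force: [3.0, 3.2, 1.9]
width: 29.5
```

```bash
python3 rd.py 66 3
```

```text
q [-0.26  0.71  0.44  2.17 -0.75  0.42  0.25] pos [463.1 -43.2  66.6] rot [ 3.141e+00 -1.000e-03  1.029e+00] F [3.  3.2 1.9] T [ 0.69 -0.77  0.09] w 29.5
slide [-2.7 -0.8  0.6] turn None
Tz [ 0.094 -0.016 -0.088 -0.087] tau7 [ 0.461 -0.061 -0.27  -0.038]
```

{"op": "play_rows", "data": {"slide": [[0, 0, 0.3], [0, 0, 0.6], [0, 0, 0.9]], "turn": [0.1, 0.2, 0.3], "fingers": [0, 0, 0]}}

```text
clock: 14.28
eef_pos: [463.5, -43.5, 66.1]
tool_rot: [3.14, -0.001, 0.732]
force: [3.2, 3.3, 5.6]
width: 29.1
```

```bash
python3 rd.py 65 3
```

```text
q [-0.31  0.73  0.52  2.17 -0.85  0.46  0.05] pos [463.5 -43.5  66.1] rot [ 3.14e+00 -1.00e-03  7.32e-01] F [3.2 3.3 5.6] T [ 0.63 -0.63  0.18] w 29.1
slide [-2.9 -0.4  1.1] turn None
Tz [ 0.18   0.058 -0.006  0.015] tau7 [ 0.414 -0.167 -0.312 -0.115]
```

View pics/side6.png

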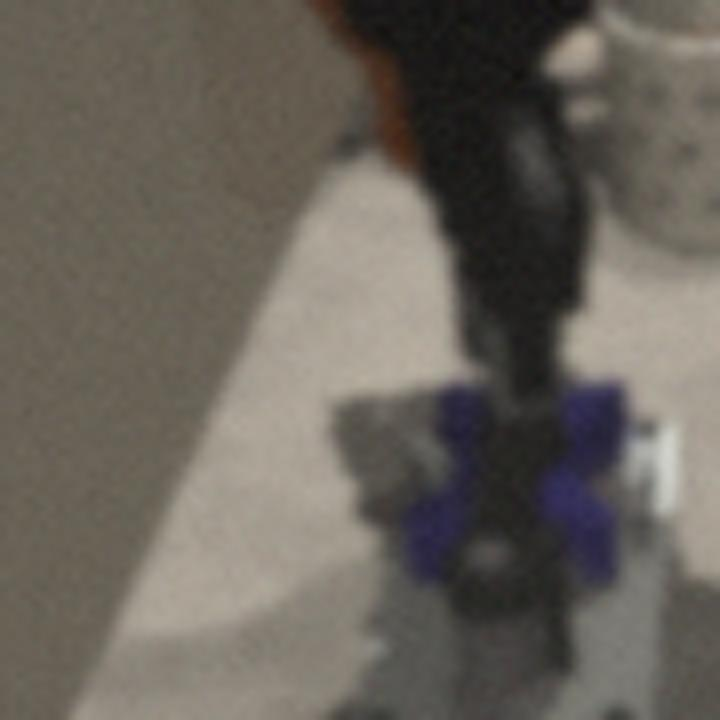

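{"op": "play_rows", "data": {"slide": [[0, 0, 0.2], [0, 0, 0.3], [0, 0, 0.3], [0, 0, 0.3]], "turn": [0.05, 0.1, 0.1, 0.1], "fingers": [0, 0, 0, 0]}}

```text
clock: 14.92
eef_pos: [463.5, -43.6, 65.9]
tool_rot: [3.14, -0.001, 0.634]
force: [2.7, 2.6, 5.3]
width: 29.3
```

```bash
python3 rd.py 65 4
```

```text
q [-0.33  0.74  0.55  2.17 -0.88  0.47 -0.02] pos [463.5 -43.6  65.9] rot [ 3.14e+00 -1.00e-03  6.34e-01] F [2.7 2.6 5.3] T [ 0.67 -0.6   0.12] w 29.3
slide [-3.  -0.3  0.9] turn None
Tz [0.116 0.036 0.107 0.098 0.046] tau7 [-0.065 -0.065 -0.065 -0.065 -0.065]
```

{"op": "play_rows", "data": {"slide": [[0, 0, 0.2], [0, 0, 0.3]], "turn": [0.05, 0.1], "fingers": [0, 0]}}

```text
clock: 15.38
eef_pos: [463.7, -43.7, 65.8]
tool_rot: [3.14, -0.002, 0.53]
force: [1.9, 2.1, 5.7]
width: 29.3
```

```bash
python3 rd.py 65 6
```

```text
q [-0.34  0.74  0.57  2.17 -0.91  0.48 -0.09] pos [463.7 -43.7  65.8] rot [ 3.14e+00 -2.00e-03  5.30e-01] F [1.9 2.1 5.7] T [ 0.6  -0.58  0.21] w 29.3
slide [-3.  -0.1  0.8] turn None
Tz [0.212 0.18  0.113 0.106 0.071 0.079 0.11 ] tau7 [ 0.088 -0.217 -0.27  -0.133 -0.099 -0.094 -0.094]
```

{"op": "play_rows", "data": {"slide": [[0, 0, 0.1], [0, 0, 0.2], [0, 0, 0.3]], "turn": [0.03, 0.06, 0.09], "fingers": [0, 0, 0]}}

```text
clock: 16.05
eef_pos: [463.8, -43.8, 65.7]
tool_rot: [3.14, -0.002, 0.439]
force: [1.7, 3.0, 6.3]
width: 28.9
```

```bash
python3 rd.py 65 6
```

```text
q [-0.36  0.75  0.6   2.17 -0.93  0.5  -0.16] pos [463.8 -43.8  65.7] rot [ 3.14e+00 -2.00e-03  4.39e-01] F [1.7 3.  6.3] T [ 0.59 -0.55  0.16] w 28.9
slide [-3.1  0.   0.7] turn None
Tz [0.16  0.209 0.196 0.153 0.179 0.184 0.235] tau7 [-0.057 -0.24  -0.273 -0.19  -0.169 -0.166 -0.166]
```

View pics/side6.png

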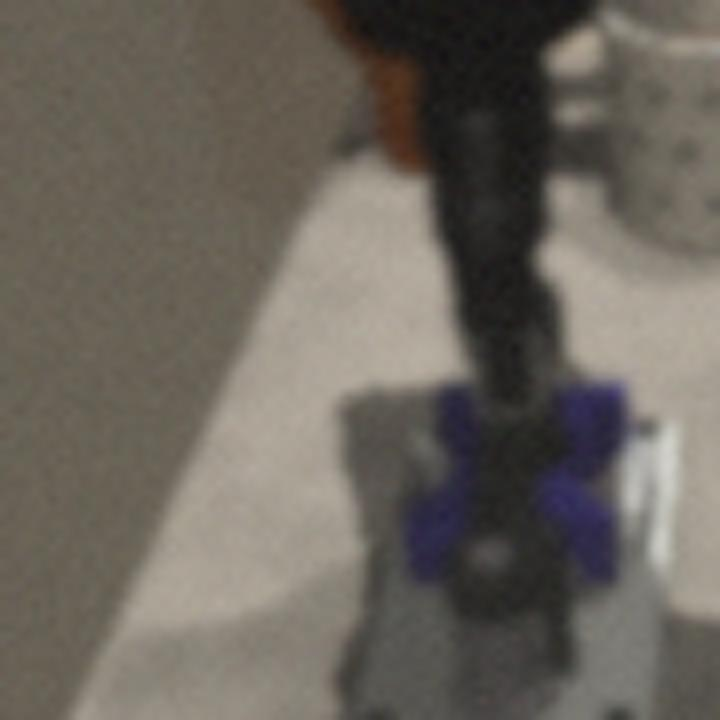

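{"op": "play_rows", "data": {"slide": [[0, 0, 0], [0, 0, 0], [0, 0, 0], [0, 0, -10], [0, 0, -30]], "turn": [0, 0, 0, 0, 0], "fingers": [0.3, 0.65, 0.65, 0.65, 0.65]}}

```text
clock: 16.98
eef_pos: [462.8, -44.2, 95.9]
tool_rot: [3.141, -0.0, 0.438]
force: [0.2, -0.2, 0.4]
width: 55.5
```

{"op": "play_rows", "data": {"slide": [[0, 0, -30], [0, 0, -70], [0, 0, -110], [0, 0, -130], [0, 0, -130]], "turn": [0, 0, 0, 0, 0], "fingers": [0.65, 0.65, 0.65, 0.65, 0.65]}}

```text
clock: 17.6
eef_pos: [463.2, -44.4, 227.3]
tool_rot: [3.139, -0.003, 0.438]
force: [-0.2, -0.5, 0.5]
width: 55.2
```

```bash
python3 rd.py 65 3; python3 -c "
from h import *
im,d=vision.get_image('side'); cv2.imwrite('pics/sidefull7.png',im)"
```

```text
q [-0.6   0.53  0.95  2.04 -0.57  0.86 -0.46] pos [463.2 -44.4 227.3] rot [ 3.139e+00 -3.000e-03  4.380e-01] F [-0.2 -0.5  0.5] T [0.   0.01 0.03] w 55.2
slide [ -2.7  -0.6 162.3] turn None
Tz [ 0.031 -0.033 -0.033 -0.068] tau7 [-0.117 -0.038 -0.011 -0.002]
```

View pics/side6.png

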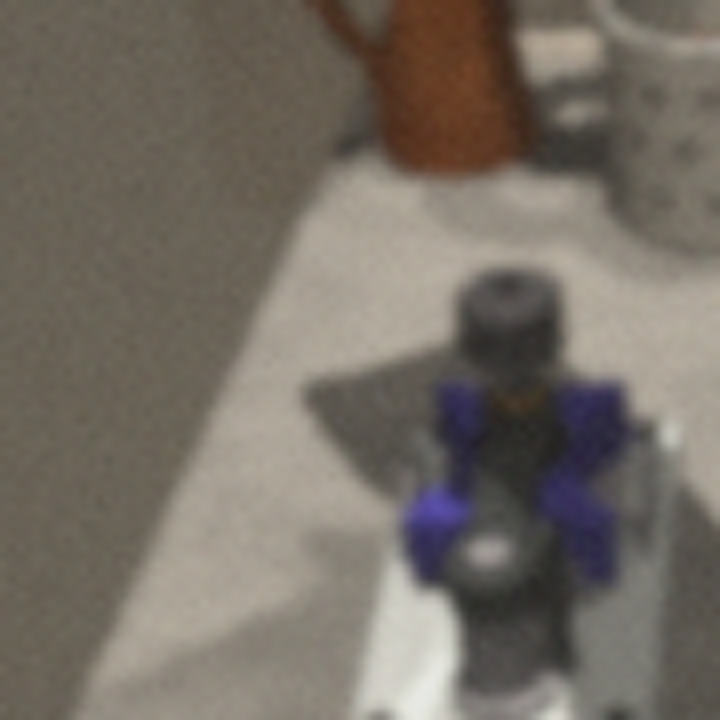

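```bash
python3 -c "
from h import *
for X in ([462,-44.7,108],[462,-44.7,98],[464,-44,98]):
  u=proj('side',X); print((u-[150,150]+.5)*8-.5)
print('stop-time ray', onz('side',150+507.5/8-.5,150+262/8-.5,107), 'now', onz('side',150+511.5/8-.5,150+290/8-.5,98))
im,d=vision.get_image('top'); crop(im,200,290,100,190,7,'pics/top7.png')
"
```

```text
[507.27986472 259.04425211]
[510.19655739 286.96458002]
[503.2394851  287.10409545]
stop-time ray [462.25301585 -44.83392776 107.        ] now [461.15158633 -43.45200051  98.        ]
```

View pics/sidefull7.png

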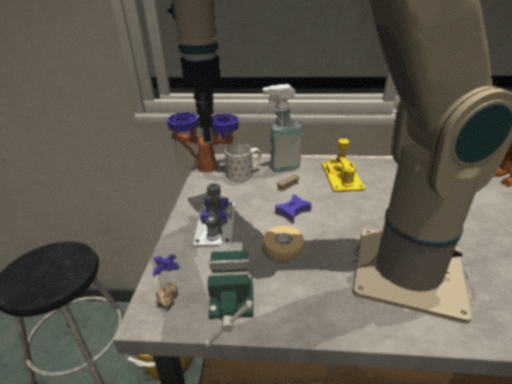

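View pics/top7.png

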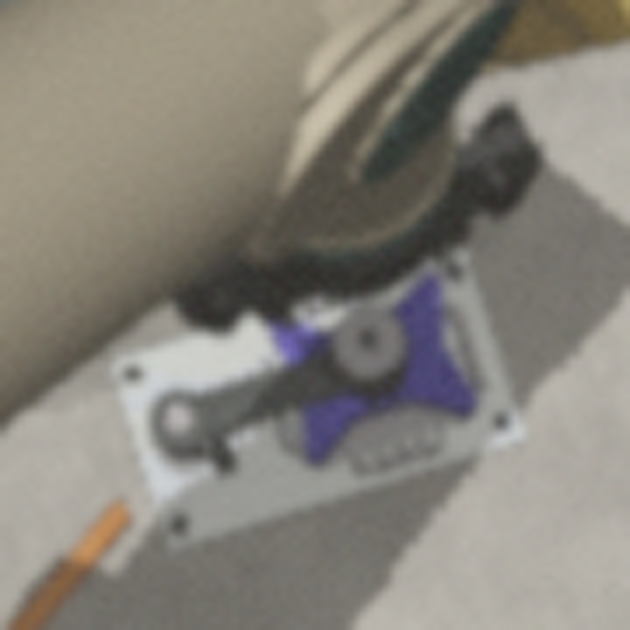

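```bash
python3 -c "
from cell import ctrl
print(ctrl.finish_job())"
```

```text
the job is handed in; nothing more can be done
None
```

I swung the clamp arm home against its stop, tightened the thumbscrew clockwise about 3.3 rad until it was snug, let go, and handed the job in at about 18 s.

- **Arm at its stop:** I pushed the knob until the tool stalled and the force climbed to about 6 N. After release, the side camera shows the knob within about 1–2 mm of its position at the stop.
- **Screw seated:** The reading while turning was about 0.11 N m in the free run. It began to rise after about 2.9 rad. At the end it held steady at about 0.18 N m, with single readings between 0.15 and 0.235. The last-joint torque agreed at about 0.17. The highest reading after contact was 0.235 N m, below the 0.3 N m dent limit.
- **Left clear:** The gripper is raised about 130 mm clear of the knob with near-zero force. The other objects on the bench look undisturbed in the final pictures.

Two readings were imperfect:
- **Torque noise:** The torque signal is noisy by about ±0.04 N m and swings after each step, so the final torque is only good to a few hundredths.
- **Grip drift:** The grip drifted about 2–3 mm while turning, with side forces of about 5 N. On the later turns these mostly pressed the arm towards its stop.

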